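# Level the rocking bar tap stand

## Task

The tap stand on the bar counter rocks because its one adjustable foot is screwed up too far. Turn the knob on the corner of that stand (a black disc with an upright metal grip bar) clockwise until the bar lies parallel to the stand's front edge, so that the stand is level on all four feet, then let go. Leave the stand where it is and the glass tumbler beside it undisturbed.

Things in the scene. Friction and masses are not known exactly. Their poses are not given: they have to be found in the camera images.
- tap_stand: Loose stand, 2 to 4 kg: aluminium plate 230 (x) by 200 (y) mm, top 34 mm up, with a swan-neck tap 265 mm high at x = +75, spout ending near the centre. Front edge: the -x one, towards the robot (within 20 deg), along y. The corner at x -100, y -85 (front right) has the foot with the black knob; the others plain glides. Origin: plate centre, underside of the feet; z is up. It leans 2 to 4 deg.
- foot_knob (a joint): Turn of the foot's knob in rad, growing clockwise seen from above, stops at 0 and 2.0; stiff (0.15 N m), stays where left; lowers the foot 6 mm per rad. Starts at 0 to 0.4. At 1.2 the foot is as long as the others and the grip bar lies along the stand's y axis (parallel to the front edge); at q it lies 1.2 - q counter-clockwise of that. One grasp does it; the knob hardly changes height.
- knob_grip (a point): Centre of the black knob, on its upright turning axis at grip height, 68 mm above the counter. The knob: a disc 40 mm across with an upright metal grip bar 44 mm long, 14 mm thick; this point is 12 mm below the bar's top and 16 mm above the disc's top. This point's axes turn with the knob but the bar is not along them: get its direction from the joint value and the stand's axes.
- tumbler_mid (a point): Glass tumbler, loose, 68 mm across, 100 mm high, on the counter beside the stand's left (+y) edge; this point is its centre, half-way up. Leave it alone.

How it is judged:
At the end, for the whole second after the job is handed in: The knob is within 0.25 rad (14 degrees) of 1.2, the tap stand stands level within 0.016 rad (0.9 degrees), at rest and within 30 mm of where it started, and the tumbler is upright within 20 mm of its place (value of joint foot_knob between 0.95 and 1.45 rad and angle between tap_stand's own z axis and vertical below 0.016 rad and distance of tap_stand from where it was at the start of the episode below 0.03 m and linear speed of tap_stand below 0.01 m/s and distance of tumbler_mid from where it was at the start of the episode below 0.02 m and angle between tumbler_mid's own z axis and vertical below 0.1 rad); the robot touches nothing.
It fails at once if the tumbler is knocked over (angle between tumbler_mid's own z axis and vertical above 0.5 rad).
It also fails if it takes over 35 s, if anything falls off the work surface, if the arm or the gripper's body presses on something with over 40 N, if the wrist force passes 120 N, or if a joint passes its speed limit or range.

## Robot

A 6-joint arm with a two-finger parallel gripper is mounted at the origin on the work surface. World frame = base frame: x ahead of the robot, y to its left, z up, the work surface at z = 0. Lengths are in m, angles in rad, forces in N, time in s.
With the tool pointing down it reaches from about 0.225 to 0.875 m from the base axis. Payload 3.4 kg.
Tool frame: the origin (TCP) lies at the very end of the fingers, on their centre line; the grasp point (between the pads) lies 19 mm behind it (grip_depth is the distance from the TCP to the grasp point, in m); x points along the fingers, z is the direction in which the jaws open and shut, and the axes are right-handed (so a half turn about x gives the same grasp; the last joint's range is limited). The gripper opens to 85 mm and grips with 20 to 120 N. Pads are 22 mm wide; open, the fingers measure 114 mm over their backs; the gripper's body (76 mm by 85 mm) begins 54 mm behind the grasp point. The pads swing forward as they close: fully open they stand 13 mm farther back than shut.
Start: joints at [1.145, 0.276, 1.505, -0, 1.361, -0.121], TCP at [0.173, 0.549, 0.231] pointing down, gripper open.
Joint ranges: [-2.89, 2.89], [-0.75, 2.08], [0.22, 2.7], [-1.18, 4.32], [0.11, 2.71], [-2.7, 2.7]. Speed limits (rad/s): [2.57, 2.57, 3.14, 3.14, 3.14, 3.14].

## Interface

Orientations are given as a unit quaternion [w, x, y, z].
In Python, from rig import get_state, get_image, sign_off, grip_depth gives the robot as it stands. The module is installed in compiled form; this text tells all that it offers.
- The arm moves only by the tool arm_command, never from a script. Its argument "series" is a list of rows, each an object with "dp": the shift along the tool's x, y, z scaled (see below), a list of three; "angular": the turn, a rotation vector about the tool's x, y, z scaled (see below), a list of three; "gripper": the finger opening in mm, from 0 to 85.4. A call has exactly 8 rows; each row shifts and turns the pose as measured when the row begins, along the tool's axes as they then stand; what a row does not reach is not made up. The controller multiplies each number of a shift by 0.12 m and each number of a turn by 90 degrees. A row lasts 1/8 s, in which the tool goes at most 62.5 mm and 10.7 degrees, less where a joint would pass 70% of its speed; a pose out of reach is approached as far as the arm can. A call with a number of a shift or a turn outside -1 to 1 is refused whole. A call with a gripper value outside its range is refused whole. The fingers move at their own pace and stop on an object; "grip_force" is the grip in N (left out, the last holds). Time passes only in rows, so rows that do not move let the fingers close, or fill a call up. It gives the time, the measured TCP pose, the force and the opening at its end, in the units of the state.
- get_state(): the state, without advancing time (a new reading comes with each control period).
- get_image(name): name is "scene" or "top" or "wrist"; returns a dict with "image" (384x512x3 uint8, blue, green, red), "depth" (384x512 float32, m along the optical axis (not along the pixel's ray), 0 where there is no reading), "mtx" (3x3 intrinsics, pixels), "view" (4x4, takes a point from world to camera coordinates); the wrist camera has in their place "mount" (4x4, takes a point from camera to tool coordinates, whose origin is the TCP and whose axes are the tool frame's). Camera axes: x right, y up, looking along -z (the intrinsics and any distortion apply to the point x, -y, -z); pixel columns grow to the right and rows downward; lengths in m; the calibration is good to about 2 mm. The wrist camera is an equidistant fisheye: a pixel r from the principal point sees the ray r / f radians off the axis. A picture is of the moment at which its call begins: read the wrist's pose just before it.
- sign_off(): hands the job in, once; it reports no verdict.
The state is a dict: "clock": time; "qpos": joint angles; "qd": joint speeds; "effort": joint torques, N m; "position": TCP position; "ee_rot": TCP orientation; "contact_force": force on the tool from outside, world axes, zero at the start; "moment": the same for the moment, N m; "width": finger opening in m.
Only numpy, scipy, OpenCV 4.12 (cv2) and the standard library are available. Lean on these libraries where they do the work, as an engineer would, in place of code of your own. Each camera call takes 0.05 s, during which the arm holds its last target. There are 200 camera calls.

## Working session

There is one attempt and no reset: what is moved stays moved. The work goes in short steps, Python scripts to look and compute and a tool call to move; the robot and the scene stay as the last step left them, time stands still between calls to the robot, and variables do not carry over. Pictures are saved under pics/ and viewed, about 8 in all and at most 12, crops included, and the job is handed in when it is done.

Besides the shell and the picture viewer there is one more tool, called after "Call:" by a JSON object that holds its "name" and its "arguments". arm_command: Moves the arm, as the interface text tells. Its arguments: {"type":"object","properties":{"series":{"type":"array","items":{"type":"object","properties":{"dp":{"type":"array","items":{"type":"number"}},"angular":{"type":"array","items":{"type":"number"}},"gripper":{"type":"number"}}}},"grip_force":{"type":"number"}},"required":["series"]}

```bash
mkdir -p pics
python3 - <<'E'
from rig import *
import cv2,numpy as np
s=get_state();print(s['clock'],s['position'],s['ee_rot'],s['width'],grip_depth)
ims=[]
for n in("scene","top"):
    d=get_image(n);np.savez(n+'.npz',**d);ims.append(d['image']);print(n,d['mtx'],d['view'])
cv2.imwrite('pics/a.png',ims[0]);cv2.imwrite('pics/b.png',ims[1])
E
```

```text
0.0 [0.17236101 0.54801597 0.23043989] [ 0.56955932 -0.41862224  0.57065356  0.41798579] 0.08540456596552558 0.0187
scene [[350.31305755   0.         248.65258014]
 [  0.         350.31305755 189.24634889]
 [  0.           0.           1.        ]] [[ 0.88515135  0.46522052 -0.0087726  -0.49330924]
 [-0.31063967  0.60486487  0.7332404   0.10798981]
 [ 0.34642472 -0.64630361  0.6799129  -1.21689474]
 [ 0.          0.          0.          1.        ]]
top [[497.64442613   0.         256.64045954]
 [  0.         497.64442613 190.40199492]
 [  0.           0.           1.        ]] [[ 0.02637713 -0.9996325   0.00625462 -0.01846502]
 [ 0.99826303  0.02666969  0.05253246 -0.53423872]
 [-0.05267996  0.0048581   0.99859963 -1.26878329]
 [ 0.          0.          0.          1.        ]]
```

View pics/a.png

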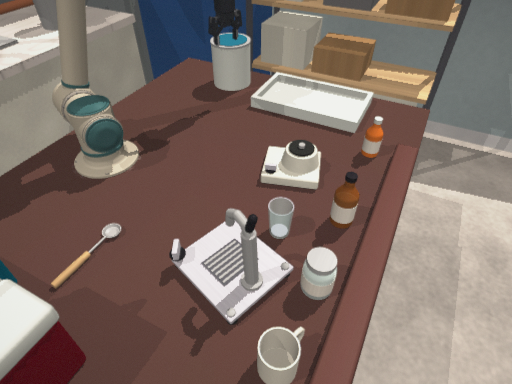

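View pics/b.png

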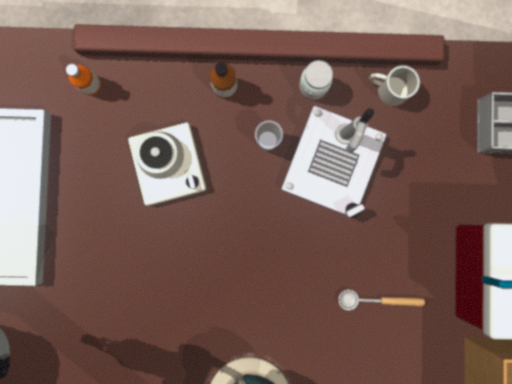

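The scene view shows the stand near (230,265) with its knob at (178,250). In the top view the knob is at (355,209), the plate spans columns 283–386, and the tumbler is at (268,135).

```bash
cat > h.py <<'E'
import numpy as np,cv2
def ray(d,uv,z):
    K,V=d['mtx'],d['view'];R,t=V[:3,:3],V[:3,3]
    c=-R.T@t;p=np.array([(uv[0]-K[0,2])/K[0,0],-(uv[1]-K[1,2])/K[1,1],-1]);r=R.T@p
    return c+r*(z-c[2])/r[2]
E
python3 - <<'E'
from h import *
d=dict(np.load('top.npz'));im=d['image']
hsv=cv2.cvtColor(im,cv2.COLOR_BGR2HSV)
m=((hsv[...,2]>150)&(hsv[...,1]<50)).astype(np.uint8)
roi=np.zeros_like(m);roi[100:218,278:390]=1
m=cv2.morphologyEx(m*roi,cv2.MORPH_CLOSE,np.ones((7,7)))
c=max(cv2.findContours(m,0,2)[0],key=cv2.contourArea)
r=cv2.minAreaRect(c);b=cv2.boxPoints(r)
for p in b: print(p,ray(d,p,.034).round(4))
print('bar approx',ray(d,(355,209),.08))
cv2.imwrite('pics/c.png',np.hstack([cv2.resize(im[175:225,325:385],None,fx=7,fy=7,interpolation=2),cv2.resize(cv2.drawContours(im.copy(),[b.astype(int)],0,(0,0,255),1)[95:225,275:395],(380,350))]))
E
```

```text
[280.30774 189.36423] [ 0.5377 -0.0642  0.034 ]
[314.85443 100.27009] [ 0.7688 -0.1473  0.034 ]
[393.35736 130.70999] [ 0.6957 -0.3498  0.034 ]
[358.81067 219.80414] [ 0.4658 -0.2649  0.034 ]
bar approx [ 0.49199135 -0.24542134  0.08      ]
```

View pics/c.png

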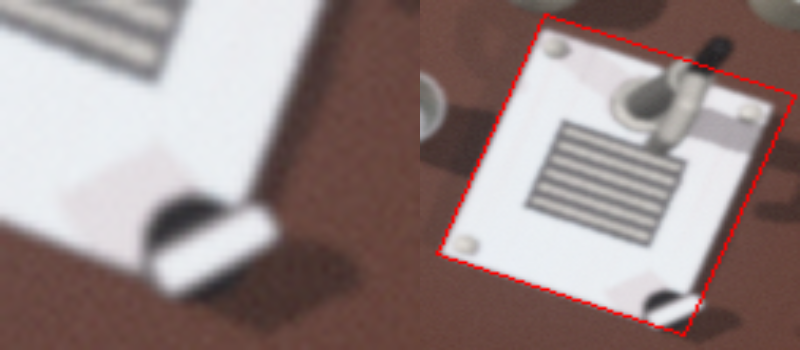

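```bash
cat > go.py <<'E'
import sys,numpy as np
from rig import get_state
from scipy.spatial.transform import Rotation as Rn
def plan(p,jaw):
    s=get_state();w,x,y,z=s['ee_rot'];R=Rn.from_quat([x,y,z,w])
    M=R.as_matrix();best=None
    for k in(-180,0,180):
        a=np.radians(jaw+k);zz=np.array([np.cos(a),np.sin(a),0]);xx=np.array([0,0,-1.])
        T=Rn.from_matrix(np.c_[xx,np.cross(zz,xx),zz])
        v=(R.inv()*T).as_rotvec()
        if best is None or np.linalg.norm(v)<np.linalg.norm(best):best=v
    print('t',s['clock'],'p',s['position'].round(4),'jaw',np.degrees(np.arctan2(M[1,2],M[0,2])).round(1),'tilt',M[:,0].round(3),'w',s['width'],'F',np.round(s['contact_force'],1))
    print('q',np.round(s['qpos'],2),'total dp units',(M.T@(np.array(p)-s['position'])/.12).round(3),'ang units',(best/(np.pi/2)).round(3))
if __name__=='__main__':
    a=list(map(float,sys.argv[1:]));plan(a[:3],a[3])
E
python3 - <<'E'
from h import *;from go import *
d=dict(np.load('top.npz'))
f=lambda c:(325+c[0]/7,175+c[1]/7)
c=ray(d,f((218,250)),.08);a=ray(d,f((168,278)),.08);b=ray(d,f((270,224)),.08)
v=a-b;print(c,np.degrees(np.arctan2(v[1],v[0])),np.linalg.norm(v))
plan([c[0],c[1],.23],np.degrees(np.arctan2(v[1],v[0]))-90)
E
```

```text
[ 0.4878799  -0.24828291  0.08      ] 119.23234062882545 0.0404901493189753
t 0.1 p [0.1724 0.5481 0.2305] jaw 72.5 tilt [-0.001 -0.001 -1.   ] w 0.08541199679533455 F [-0.2  0.7  0.7]
q [ 1.15  0.28  1.51 -0.    1.36 -0.12] total dp units [ 0.013 -4.5   -5.541] ang units [ 0.481 -0.001  0.   ]
```

Call:
{"name": "arm_command", "arguments": {"series": [{"dp": [0, -0.33, -0.4], "angular": [0, 0, 0], "gripper": 85}, {"dp": [0, -0.33, -0.4], "angular": [0, 0, 0], "gripper": 85}, {"dp": [0, -0.33, -0.4], "angular": [0, 0, 0], "gripper": 85}, {"dp": [0, -0.33, -0.4], "angular": [0, 0, 0], "gripper": 85}, {"dp": [0, -0.33, -0.4], "angular": [0, 0, 0], "gripper": 85}, {"dp": [0, -0.33, -0.4], "angular": [0, 0, 0], "gripper": 85}, {"dp": [0, -0.33, -0.4], "angular": [0, 0, 0], "gripper": 85}, {"dp": [0, -0.33, -0.4], "angular": [0, 0, 0], "gripper": 85}]}}

```text
clock: 1.1
position: [0.3607, 0.0858, 0.2286]
ee_rot: [0.568, -0.423, 0.568, 0.42]
contact_force: [2.0, 0.4, 0.2]
width: 0.0849
```

```bash
python3 go.py .488 -.248 .23 29
```

```text
t 1.1 p [0.3607 0.0858 0.2286] jaw 73.2 tilt [ 0.002 -0.003 -1.   ] w 0.08488791928749106 F [2.  0.4 0.2]
q [ 0.05 -0.04  1.89 -0.    1.29 -1.23] total dp units [-2.000e-03 -1.821e+00 -2.355e+00] ang units [ 0.491 -0.001  0.002]
```

Call:
{"name": "arm_command", "arguments": {"series": [{"dp": [0, -0.31, -0.4], "angular": [0, 0, 0], "gripper": 85}, {"dp": [0, -0.31, -0.4], "angular": [0, 0, 0], "gripper": 85}, {"dp": [0, -0.31, -0.4], "angular": [0, 0, 0], "gripper": 85}, {"dp": [0, -0.31, -0.4], "angular": [0, 0, 0], "gripper": 85}, {"dp": [0, -0.31, -0.4], "angular": [0, 0, 0], "gripper": 85}, {"dp": [0, -0.2, -0.26], "angular": [0, 0, 0], "gripper": 85}, {"dp": [0, 0, 0], "angular": [0.11, 0, 0], "gripper": 85}, {"dp": [0, 0, 0], "angular": [0.11, 0, 0], "gripper": 85}]}}

```text
clock: 2.1
position: [0.4845, -0.2509, 0.2264]
ee_rot: [0.635, -0.311, 0.635, 0.311]
contact_force: [-0.1, -0.5, -0.4]
width: 0.0848
```

Call:
{"name": "arm_command", "arguments": {"series": [{"dp": [0, 0, 0], "angular": [0.11, 0, 0], "gripper": 60}, {"dp": [0, 0, 0], "angular": [0.11, 0, 0], "gripper": 60}, {"dp": [0, 0, 0], "angular": [0.05, 0, 0], "gripper": 60}, {"dp": [0, 0, 0], "angular": [0, 0, 0], "gripper": 60}, {"dp": [0, 0, 0], "angular": [0, 0, 0], "gripper": 60}, {"dp": [0, 0, 0], "angular": [0, 0, 0], "gripper": 60}, {"dp": [0, 0, 0], "angular": [0, 0, 0], "gripper": 60}, {"dp": [0, 0, 0], "angular": [0, 0, 0], "gripper": 60}]}}

```text
clock: 3.1
position: [0.4831, -0.2506, 0.2236]
ee_rot: [0.686, -0.164, 0.688, 0.168]
contact_force: [-0.3, -0.5, -0.1]
width: 0.0601
```

```bash
python3 go.py .488 -.248 .23 29
python3 - <<'E'
from rig import *
import cv2,numpy as np
s=get_state();d=get_image('wrist');np.savez('w1.npz',pos=s['position'],rot=s['ee_rot'],**d)
print(d['mtx'],d['mount']);cv2.imwrite('pics/w1.png',d['image'])
E
```

```text
t 3.1 p [ 0.4831 -0.2506  0.2236] jaw 27.2 tilt [-0.004  0.004 -1.   ] w 0.060121216337282374 F [-0.3 -0.5 -0.1]
q [-0.61  0.24  1.58  0.    1.33 -1.08] total dp units [-0.054  0.001  0.046] ang units [-0.021 -0.001 -0.003]
[[297.31863964   0.         253.50657613]
 [  0.         297.31863964 192.3222744 ]
 [  0.           0.           1.        ]] [[ 6.80297175e-04  2.91708724e-01 -9.56506956e-01 -1.42329830e-01]
 [ 1.82627890e-04  9.56507126e-01  2.91708905e-01  7.40119648e-02]
 [ 9.99999752e-01 -3.73133591e-04  5.97434947e-04 -1.16101479e-03]
 [ 0.00000000e+00  0.00000000e+00  0.00000000e+00  1.00000000e+00]]
```

View pics/w1.png

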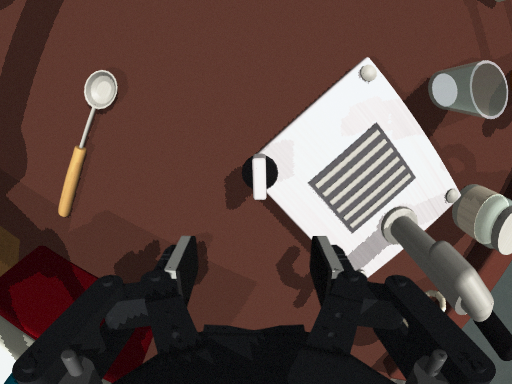

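The wrist view shows the knob disc at (259,172), with the bar vertical in the image and therefore square to the jaws. I'll zoom in to locate the top face of the bar.

```bash
cat >> h.py <<'E'
from scipy.spatial.transform import Rotation as Rn
def wray(d,uv,z):
    K=d['mtx'];x=np.array([uv[0]-K[0,2],uv[1]-K[1,2]])/K[0,0];r=np.hypot(*x)
    s=np.sin(r)/r;v=np.array([x[0]*s,-x[1]*s,-np.cos(r)])
    w,a,b,c=d['rot'];R=Rn.from_quat([a,b,c,w]).as_matrix();M=d['mount']
    o=R@M[:3,3]+d['pos'];v=R@M[:3,:3]@v
    return o+v*(z-o[2])/v[2]
E
python3 - <<'E'
from h import *
d=dict(np.load('w1.npz'))
for uv in((260,155),(260,185),(260,200)):print(uv,wray(d,uv,.08),wray(d,uv,.052))
for p in((260,155),(260,200),(367,57),(457,195),(258,160)):print(p,wray(d,p,.034))
cv2.imwrite('pics/w1c.png',cv2.resize(d['image'][140:215,225:300],None,fx=7,fy=7,interpolation=2))
E
```

```text
(260, 155) [ 0.47564757 -0.22570043  0.08      ] [ 0.47827058 -0.22960412  0.052     ]
(260, 185) [ 0.48962427 -0.25259388  0.08      ] [ 0.49361421 -0.25912777  0.052     ]
(260, 200) [ 0.49690217 -0.26656145  0.08      ] [ 0.5016039  -0.27446137  0.052     ]
(260, 155) [ 0.47995681 -0.23211364  0.034     ]
(260, 200) [ 0.50462643 -0.27953989  0.034     ]
(367, 57) [ 0.53536193 -0.07089811  0.034     ]
(457, 195) [ 0.74735381 -0.14855427  0.034     ]
(258, 160) [ 0.48059356 -0.23826668  0.034     ]
```

View pics/w1c.png

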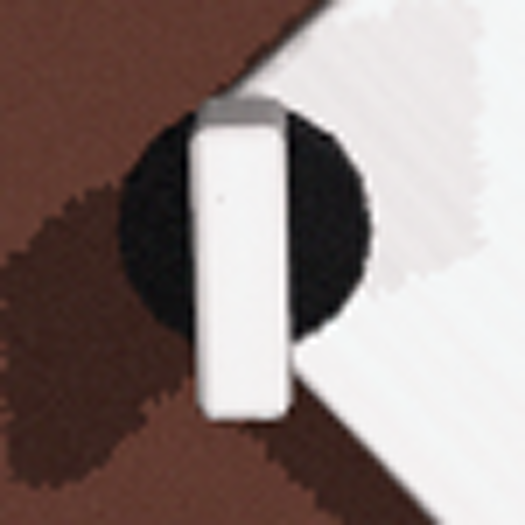

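The top face of the bar runs from (240,125) to (246,418) in the crop, so its centre is at full-image pixel (259.7,178.8).

Run:
```python
from h import *;from go import plan
d=dict(np.load('w1.npz'))
f=lambda a,b:(225+a/7,140+b/7)
c=wray(d,f(242,271),.08);a=wray(d,f(239,125),.08);b=wray(d,f(246,418),.08);v=a-b
ang=np.degrees(np.arctan2(v[1],v[0]))
e=wray(d,(457,195),.034)-wray(d,(367,57),.034);yaw=np.degrees(np.arctan2(e[1],e[0]))
print(c,ang,np.linalg.norm(v),'yaw',yaw,'turn cw',ang-90-yaw)
plan([c[0],c[1],.057],ang-90)
```

```text
[ 0.48626047 -0.24705171  0.08      ] 118.79504129783426 0.04293609142673577 yaw -20.118625851082154 turn cw 48.91366714891642
t 3.15 p [ 0.4831 -0.2506  0.2236] jaw 27.2 tilt [-0.004  0.004 -1.   ] w 0.059720522787531066 F [ 0.6 -0.6  0.4]
q [-0.61  0.24  1.58  0.    1.33 -1.08] total dp units [1.389 0.007 0.039] ang units [-0.018 -0.001 -0.003]
```

Call:
{"name": "arm_command", "arguments": {"series": [{"dp": [0.1, 0, 0.04], "angular": [-0.018, 0, 0], "gripper": 60}, {"dp": [0.2, 0, 0], "angular": [0, 0, 0], "gripper": 60}, {"dp": [0.2, 0, 0], "angular": [0, 0, 0], "gripper": 60}, {"dp": [0.2, 0, 0], "angular": [0, 0, 0], "gripper": 60}, {"dp": [0.2, 0, 0], "angular": [0, 0, 0], "gripper": 60}, {"dp": [0.1, 0, 0], "angular": [0, 0, 0], "gripper": 60}, {"dp": [0, 0, 0], "angular": [0, 0, 0], "gripper": 60}, {"dp": [0, 0, 0], "angular": [0, 0, 0], "gripper": 60}]}}

```text
clock: 4.15
position: [0.4883, -0.2466, 0.0971]
ee_rot: [0.683, -0.176, 0.685, 0.18]
contact_force: [0.5, -0.4, 0.4]
width: 0.0599
```

```bash
python3 go.py .4863 -.247 .057 28.8
```

```text
t 4.15 p [ 0.4883 -0.2466  0.0971] jaw 29.2 tilt [-0.003  0.005 -1.   ] w 0.05993180473305452 F [ 0.5 -0.4  0.4]
q [-0.6   0.35  1.76  0.    1.04 -1.11] total dp units [ 0.334  0.003 -0.016] ang units [ 0.005 -0.    -0.004]
```

Call:
{"name": "arm_command", "arguments": {"series": [{"dp": [0.08, 0, -0.016], "angular": [0, 0, 0], "gripper": 60}, {"dp": [0.08, 0, 0], "angular": [0, 0, 0], "gripper": 60}, {"dp": [0.08, 0, 0], "angular": [0, 0, 0], "gripper": 60}, {"dp": [0.07, 0, 0], "angular": [0, 0, 0], "gripper": 60}, {"dp": [0, 0, 0], "angular": [0, 0, 0], "gripper": 60}, {"dp": [0, 0, 0], "angular": [0, 0, 0], "gripper": 40}, {"dp": [0, 0, 0], "angular": [0, 0, 0], "gripper": 30}, {"dp": [0, 0, 0], "angular": [0, 0, 0], "gripper": 30}], "grip_force": 40}}

```text
clock: 5.15
position: [0.4877, -0.2483, 0.0591]
ee_rot: [0.684, -0.178, 0.684, 0.179]
contact_force: [0.0, -0.0, -0.3]
width: 0.0299
```

```bash
python3 go.py .4863 -.247 .057 28.8
python3 - <<'E'
from rig import *
import cv2
cv2.imwrite('pics/w2.png',get_image('wrist')['image'][120:384,130:400])
E
```

```text
t 5.15 p [ 0.4877 -0.2483  0.0591] jaw 29.2 tilt [-0.     0.002 -1.   ] w 0.029920875986303264 F [ 0.  -0.  -0.3]
q [-0.6   0.39  1.81  0.    0.94 -1.11] total dp units [ 0.018  0.015 -0.005] ang units [ 0.005  0.001 -0.001]
```

View pics/w2.png

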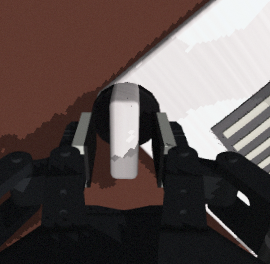

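The crop shows the bar centred between the pads: bar at column 125, pads at 88 and 163. I'll close now.

Call:
{"name": "arm_command", "arguments": {"series": [{"dp": [0, 0.015, -0.005], "angular": [0, 0, 0], "gripper": 22}, {"dp": [0, 0, 0], "angular": [0, 0, 0], "gripper": 10}, {"dp": [0, 0, 0], "angular": [0, 0, 0], "gripper": 5}, {"dp": [0, 0, 0], "angular": [0, 0, 0], "gripper": 5}, {"dp": [0, 0, 0], "angular": [0, 0, 0], "gripper": 5}, {"dp": [0, 0, 0], "angular": [0, 0, 0], "gripper": 5}, {"dp": [0, 0, 0], "angular": [0, 0, 0], "gripper": 5}, {"dp": [0, 0, 0], "angular": [0, 0, 0], "gripper": 5}], "grip_force": 40}}

```text
clock: 6.2
position: [0.4872, -0.2463, 0.0596]
ee_rot: [0.685, -0.177, 0.683, 0.179]
contact_force: [0.9, 0.8, -0.2]
width: 0.0132
```

```bash
python3 go.py .4863 -.247 .057 -20
```

```text
t 6.2 p [ 0.4872 -0.2463  0.0596] jaw 29.2 tilt [ 0.002  0.004 -1.   ] w 0.013233851244867591 F [ 0.9  0.8 -0.2]
q [-0.6   0.38  1.81  0.01  0.94 -1.11] total dp units [ 0.022 -0.002 -0.009] ang units [ 0.546  0.002 -0.002]
```

Call:
{"name": "arm_command", "arguments": {"series": [{"dp": [0, 0, 0], "angular": [0.06, 0, 0], "gripper": 5}, {"dp": [0, 0, 0], "angular": [0.06, 0, 0], "gripper": 5}, {"dp": [0, 0, 0], "angular": [0.06, 0, 0], "gripper": 5}, {"dp": [0, 0, 0], "angular": [0.06, 0, 0], "gripper": 5}, {"dp": [0, 0, 0], "angular": [0.06, 0, 0], "gripper": 5}, {"dp": [0, 0, 0], "angular": [0.06, 0, 0], "gripper": 5}, {"dp": [0, 0, 0], "angular": [0.06, 0, 0], "gripper": 5}, {"dp": [0, 0, 0], "angular": [0, 0, 0], "gripper": 5}]}}

```text
clock: 7.2
position: [0.4887, -0.2452, 0.0596]
ee_rot: [0.706, 0.061, 0.703, -0.057]
contact_force: [0.5, -0.1, 0.4]
width: 0.0133
```

```bash
python3 go.py .4863 -.247 .0596 -20
```

```text
t 7.2 p [ 0.4887 -0.2452  0.0596] jaw -9.6 tilt [ 0.004  0.005 -1.   ] w 0.01329949189035832 F [ 0.5 -0.1  0.4]
q [-0.6   0.39  1.81  0.01  0.94 -0.43] total dp units [-0.    -0.018 -0.017] ang units [ 0.116  0.002 -0.003]
```

Call:
{"name": "arm_command", "arguments": {"series": [{"dp": [0, 0, 0], "angular": [0.06, 0, 0], "gripper": 5}, {"dp": [0, 0, 0], "angular": [0.06, 0, 0], "gripper": 5}, {"dp": [0, 0, 0], "angular": [0, 0, 0], "gripper": 5}, {"dp": [0, 0, 0], "angular": [0, 0, 0], "gripper": 5}, {"dp": [0, 0, 0], "angular": [0, 0, 0], "gripper": 5}, {"dp": [0, 0, 0], "angular": [0, 0, 0], "gripper": 5}, {"dp": [0, 0, 0], "angular": [0, 0, 0], "gripper": 5}, {"dp": [0, 0, 0], "angular": [0, 0, 0], "gripper": 5}]}}

```text
clock: 8.2
position: [0.4891, -0.245, 0.0595]
ee_rot: [0.697, 0.126, 0.695, -0.122]
contact_force: [1.6, 0.9, 0.2]
width: 0.0128
```

```bash
python3 go.py .4863 -.247 .0596 -20
python3 - <<'E'
from rig import *
import cv2
d=get_image('wrist')['image'];t=get_image('top')['image']
import numpy as np
cv2.imwrite('pics/w3.png',np.hstack([d[60:384,180:512],cv2.resize(t[95:225,260:400],(350,324))]))
E
```

```text
t 8.2 p [ 0.4891 -0.245   0.0595] jaw -20.1 tilt [ 0.004  0.005 -1.   ] w 0.012770889569149619 F [1.6 0.9 0.2]
q [-0.6   0.39  1.81  0.01  0.94 -0.25] total dp units [-0.001 -0.023 -0.017] ang units [-0.002  0.001 -0.004]
```

View pics/w3.png

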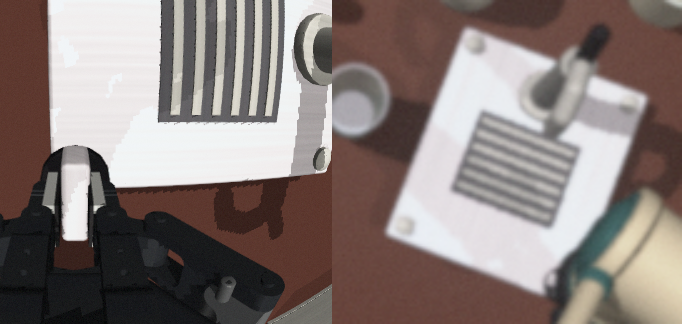

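The bar now looks parallel to the front edge: in the wrist view the bar is at column 75 and the edge at column 50, both vertical. The stand has not noticeably moved. I'll release and retreat upward.

Call:
{"name": "arm_command", "arguments": {"series": [{"dp": [0, 0, 0], "angular": [0, 0, 0], "gripper": 45}, {"dp": [0, 0, 0], "angular": [0, 0, 0], "gripper": 45}, {"dp": [0, 0, 0], "angular": [0, 0, 0], "gripper": 45}, {"dp": [0, 0, 0], "angular": [0, 0, 0], "gripper": 45}, {"dp": [-0.1, 0, 0], "angular": [0, 0, 0], "gripper": 45}, {"dp": [-0.2, 0, 0], "angular": [0, 0, 0], "gripper": 45}, {"dp": [-0.2, 0, 0], "angular": [0, 0, 0], "gripper": 45}, {"dp": [-0.3, 0, 0], "angular": [0, 0, 0], "gripper": 45}]}}

```text
clock: 9.3
position: [0.4862, -0.2452, 0.1575]
ee_rot: [0.695, 0.125, 0.698, -0.121]
contact_force: [0.2, 0.6, 0.2]
width: 0.0452
```

Call:
{"name": "arm_command", "arguments": {"series": [{"dp": [-0.3, 0, 0], "angular": [0, 0, 0], "gripper": 45}, {"dp": [-0.3, 0, 0], "angular": [0, 0, 0], "gripper": 45}, {"dp": [-0.1, 0, 0], "angular": [0, 0, 0], "gripper": 45}, {"dp": [0, 0, 0], "angular": [0, 0, 0], "gripper": 45}, {"dp": [0, 0, 0], "angular": [0, 0, 0], "gripper": 45}, {"dp": [0, 0, 0], "angular": [0, 0, 0], "gripper": 45}, {"dp": [0, 0, 0], "angular": [0, 0, 0], "gripper": 45}, {"dp": [0, 0, 0], "angular": [0, 0, 0], "gripper": 45}]}}

```text
clock: 10.3
position: [0.4852, -0.2451, 0.2448]
ee_rot: [0.695, 0.125, 0.698, -0.121]
contact_force: [-0.7, 0.4, -0.4]
width: 0.0452
```

```bash
python3 go.py .4863 -.247 .0596 -20
python3 - <<'E'
from rig import *
import cv2,numpy as np
from h import ray
s=get_state();d=get_image('wrist');np.savez('w4.npz',pos=s['position'],rot=s['ee_rot'],**d)
T=get_image('top');t=T['image'];S=get_image('scene');np.savez('s2.npz',**S);np.savez('t2.npz',**T)
# plate plane from scene depth, before and after
def fit(D):
    K,V=D['mtx'],D['view'];v,u=np.mgrid[0:384,0:512];z=D['depth']
    P=np.stack([(u-K[0,2])/K[0,0]*z,-(v-K[1,2])/K[1,1]*z,-z],-1)
    W=(P-V[:3,3])@V[:3,:3]
    h=cv2.cvtColor(D['image'],cv2.COLOR_BGR2HSV)
    yw=np.radians(-20);r=W[...,:2]-[.61,-.20];lx=r@[np.cos(yw),np.sin(yw)];ly=r@[-np.sin(yw),np.cos(yw)]
    m=(z>0)&(h[...,2]>150)&(h[...,1]<50)&(abs(lx)<.1)&(abs(ly)<.085)&(W[...,2]>.015)&(W[...,2]<.055)
    q=W[m]
    A=np.c_[q[:,:2]-q[:,:2].mean(0),np.ones(len(q))]
    for _ in range(4):
        c=np.linalg.lstsq(A,q[:,2],rcond=None)[0];e=abs(A@c-q[:,2]);k=e<max(.002,2*np.median(e));A,q=A[k],q[k]
    return c.round(4),len(q),np.hypot(*c[:2]).round(4)
for n,b in(('scene',S),('top',T)):
    a=dict(np.load(n+'.npz'));print(n,fit(a),fit(b))
def tumb(D):
    return D['image'][115:155,250:290].astype(int)
print('tumbler diff',abs(tumb(dict(np.load('top.npz')))-tumb(T)).mean())
cv2.imwrite('pics/w4.png',np.hstack([d['image'][60:324,180:512],cv2.resize(t[95:225,260:400],(284,264))]))
E
```

```text
t 10.3 p [ 0.4852 -0.2451  0.2448] jaw -20.1 tilt [-0.003  0.007 -1.   ] w 0.045228173746965694 F [-0.7  0.4 -0.4]
q [-0.6   0.22  1.54  0.    1.38 -0.25] total dp units [ 1.543 -0.02   0.022] ang units [-0.001 -0.003 -0.003]
scene (array([0.0356, 0.0205, 0.0338]), 2454, np.float64(0.0411)) (array([0.0034, 0.0027, 0.0343]), 2491, np.float64(0.0044))
top (array([0.0363, 0.0203, 0.0337]), 2484, np.float64(0.0416)) (array([0.0066, 0.0018, 0.034 ]), 2484, np.float64(0.0068))
tumbler diff 3.308333333333333
```

View pics/w4.png

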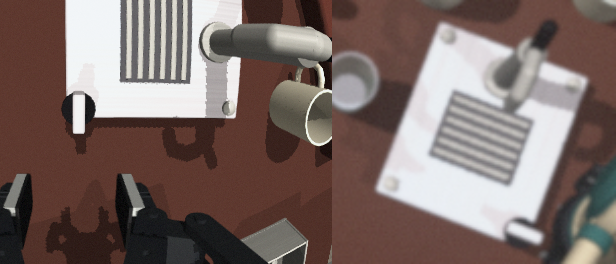

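The bar is parallel to the front edge, the plate is level, the tumbler is in place and the gripper is clear.

```bash
python3 -c "
from rig import *
print(sign_off(), get_state()['clock'])"
```

```text
the job is handed in; nothing more can be done
the job is handed in; nothing more can be done
```

I turned the knob about 49° clockwise in one grasp, let go and raised the gripper clear. I handed the job in at about 10.5 s, well inside the 35 s limit; sign-off gives no verdict.

- **Level:** plane fits to the depth images put the plate's tilt at 0.004 rad (scene camera) and 0.007 rad (top camera). It was 0.041 rad at the start, and the limit is 0.016.
- **Knob:** the jaws ended at -20.1°, against a measured stand angle of -20.1°. That puts the joint close to 1.2. The last wrist view also shows the bar parallel to the front edge.
- **Stand and tumbler:** both looked unmoved in the top view. I checked the tumbler only by eye and by comparing its image patch before and after, and I did not measure the stand's displacement in mm.
- **Forces:** the wrist force read about 2 N or less at the end of every move.

No check failed. The two tilt readings differ by about 0.002 rad.

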